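# Hang a circuit carrier on the test stand's keyhole screw

## Task

Take the aluminium circuit carrier out of its rack by the red handle and hang it upright on the blue test stand, circuit side outward: pass its keyhole over the brass screw head, feeling for the screw, press it in against the sprung pads, then slide it straight down until the screw is fully home at the top of the narrow slot, and let go. Work gently (never push it against the stand harder than about 30 N), do not let it drop, and leave the other things on the bench where they are.

Things in the scene. Friction and masses are not known exactly. Their poses are not given: they have to be found in the camera images.
- handle (a point): Centre of the red handle block of the circuit carrier, 14 mm thick (x) x 46 wide (y) x 46 high (z), on top of the aluminium plate and over its middle, 122 mm above the plate's underside. Carrier about 0.25 kg. Axes: z up, x is the plate's normal and points out of the circuit side, y across the plate. Grip it across x.
- keyhole (a point): Centre of the round part of the keyhole, at mid-thickness of the plate, 60 mm above its underside, 62 mm straight below the handle centre; axes as the handle's. The hole is 21 mm across; 45 degree flanks lead up into a slot 9 mm wide that ends 22 mm above the hole centre. With the screw home at the slot's top this point lies 19 mm below the screw's axis.
- board (a point): Centre of the green circuit board on the carrier's front (+x) side, 26 mm above the plate's underside; the board is 90 wide x 38 high and with its parts stands 6 mm proud. The aluminium plate is 5 mm thick x 120 wide x 100 high. Axes as the handle's.
- rack (a point): Middle of the floor of the black rack's slot, 10 mm above the bench, on which the plate's underside stands at the start, upright. Guides at the two ends of the plate only (outer 7 mm), up to 55 mm above the bench, slot 8 mm for the 5 mm plate: lift straight up.
- stand_face (a point): Middle of the horizontal adjusting slot in the front face of the fixed blue stand, on the face, 150 mm above the bench, level with the screw's axis. Axes: z up, x straight out of the face (along the screw), y along the slot. Face 150 mm wide, upper edge 14 mm above this point; the foot, 12 mm high, reaches 30 mm out in front.
- head_plane (a point): Point on the stand's middle line at the depth of the screw head's front, 15 mm out from the face; axes as stand_face. The screw itself is clamped firmly SOMEWHERE along the slot, up to 9 mm to either side (y) of this point; its place is not measured: feel or look for it. Brass head 16 mm across, 4 mm thick, underside 11 mm from the face; shank 6 mm across.
- pads (a point): Midway between two orange sprung pads on the face, at screw height, 42 mm to either side (y), each 16 wide x 24 high; point 13 mm from the face, the depth of the free pads' fronts. Together 0.6 N per mm. Press them in 7 to 13 mm (4 to 8 N) to bring the 5 mm plate behind the head; once slid down they hold it to the head, mid-plane 8.5 mm from the face, with some friction. Let go before, they push it off the screw.
- can_mid (a point): Middle of a red drinks can, 66 mm across, 118 high; a bystander.
- tape_mid (a point): Middle of a roll of tape lying flat, 100 mm across, 45 high; a bystander.
- trays_a_mid (a point): Middle of a stack of ten aluminium trays, 150 x 85 x 80 mm high; a bystander.
- trays_b_mid (a point): Middle of a stack of six aluminium trays, 150 x 85 x 48 mm high; a bystander.
- driver_grip (a point): Handle of a screwdriver lying on the bench between rack and stand, under 35 mm high; a bystander.
Mind the look-alikes: they are no part of the job. Leave any purple look-alike of the part that bears stand_face alone.

How it is judged:
By the outcome, as a careful person would: the job done as asked, in the order asked, and still so for the second after the job is handed in, with the robot touching nothing.
It also fails if it takes over 51 s, if anything falls off the work surface, if the arm or the gripper's body presses on something with over 40 N, if the wrist force passes 120 N, or if a joint passes its speed limit or range.

## Robot

A 6-joint arm with a two-finger parallel gripper is mounted at the origin on the work surface. World frame = base frame: x ahead of the robot, y to its left, z up, the work surface at z = 0. Lengths are in m, angles in degrees, forces in N, time in s.
With the tool pointing down it reaches from about 0.375 to 0.75 m from the base axis. Payload 9 kg.
Tool frame: the origin (TCP) lies where the fingers leave the gripper's body, on its centre line; the fingertips stand 73 mm ahead of it and the grasp point (between the pads) lies 54 mm ahead of it (robot.tip_reach is the distance from the TCP to the fingertips, in m); z points along the fingers, y is the line along which they close (so a half turn about z gives the same grasp; the last joint's range is limited). The gripper opens to 85 mm and grips with 20 to 120 N. Pads are 22 mm wide; open, the fingers measure 114 mm over their backs; the gripper's body (76 mm by 85 mm) begins 54 mm behind the grasp point. The pads swing forward as they close: fully open they stand 13 mm farther back than shut.
Start: joints at [-81.687, 5.964, 5.575, 89.605, 0, 77.527], TCP at [0.213, -0.561, 0.304] pointing down, gripper open.
Joint ranges: [-171.21, 171.21], [-48.23, 106.86], [-62.78, 66.21], [-105.2, 120.99], [-86.42, 89.51], [-180, 180]. Speed limits (degrees/s): [127.2, 127.2, 147.25, 180, 180, 180].

## Interface

Orientations are given as [roll, pitch, yaw] about the fixed x, y, z axes, in that order (R = Rz(yaw) Ry(pitch) Rx(roll)).
In Python, from plant import robot gives the robot as it stands. Calls block until the motion is done:
- robot.move_pose(position, orientation): joint-space move of the TCP to a pose.
- robot.line_to(position, vel=0.15, rotation=None, guard=None): straight line of the TCP; rotation=None keeps the orientation; vel is the mean speed in m/s. With guard (N) it stops when the force on the tool has changed by that much, and returns True; else False.
- robot.goto_joints(angles): joint-space move.
- robot.set_gripper(opening): finger opening in m; the grip force is fixed at half the most; returns when the fingers have stopped.
- robot.pause(seconds).
- robot.ik(position, orientation): joint angles nearest the present ones, or None.
- robot.observe(): the state.
- robot.grab_frame(name): name is "scene" or "top" or "wrist"; returns the picture (420x560x3 uint8, blue, green, red); there is no depth.
- robot.get_calibration(name): a dict with "vertical_fov" (degrees; the focal length in pixels is half the picture's height over the tangent of half this angle, whatever the lens; pixels are square), "cx", "cy" (the principal point, pixels), "rvec" (rotation vector, rad) and "tvec" (3), from world to camera coordinates, as OpenCV has them. Camera axes: x right, y down, z forward; pixel columns grow to the right and rows downward; lengths in m; the calibration is good to about 2 mm. A picture is of the moment at which its call begins: read the wrist's pose just before it. get_calibration takes no time and is no camera call; for the wrist camera it gives the pose at the moment of the call.
A pose or a line that the arm cannot do raises robot.IKError and nothing moves.
- robot.job_done(): hands the job in; it is judged then, once.
The state is a dict: "time": time; "q": joint angles; "qvel": joint speeds; "joint_torque": joint torques, N m; "tool_pos": TCP position; "tcp_rot": TCP orientation; "ft_force": force on the tool from outside, world axes, zero at the start; "torque": the same for the moment, N m; "gripper_width": finger opening in m; "gripper_force": force on a finger pad.
Only numpy, scipy, OpenCV 4.12 (cv2) and the standard library are available. Lean on these libraries where they do the work, as an engineer would, in place of code of your own. Each camera call takes 0.05 s, during which the arm holds its last target. There are 200 camera calls.

## Working session

There is one attempt and no reset: what is moved stays moved. The work goes in short steps, each a Python script; the robot and the scene stay as the last script left them, time stands still between calls to the robot, and variables do not carry over. Pictures are saved under pics/ and viewed, at most 10 in all, crops included, and the job is handed in when it is done.

```bash
ls; mkdir -p pics; python3 - <<'E'
from plant import robot
import cv2,numpy as np
for n in("scene","top"):
    im=robot.grab_frame(n);cv2.imwrite(f"pics/{n}0.png",im)
    print(n,robot.get_calibration(n))
a=cv2.imread("pics/scene0.png");b=cv2.imread("pics/top0.png")
cv2.imwrite("pics/both0.png",cv2.resize(np.vstack([a,b]),(400,600),interpolation=cv2.INTER_AREA))
o=robot.observe();print(o)
E
```

```text
pics
scene {'vertical_fov': 49.771663111154105, 'cx': 277.5675105139175, 'cy': 202.92357004849327, 'rvec': array([ 1.30142245,  2.24246536, -0.93238243]), 'tvec': array([ 0.26903263, -0.26108541,  1.34870948])}
top {'vertical_fov': 52.40210246997863, 'cx': 285.3913089713474, 'cy': 210.9384013662825, 'rvec': array([ 2.1621043 , -2.17070773,  0.15481149]), 'tvec': array([0.0072537 , 0.53968312, 0.96703537])}
{'time': 0.1, 'q': array([-8.16882737e+01,  5.99464419e+00,  5.53164440e+00,  8.96028774e+01,
        1.50938901e-03,  7.75275325e+01]), 'qvel': array([ 0.09250569, -0.02581303,  0.18786056,  0.05417632,  0.04879965,
       -0.04789574]), 'joint_torque': array([ 7.60215131e-03, -5.58207965e+01,  5.04719532e+01,  1.31082820e-02,
       -2.19068324e-04,  4.23671445e-07]), 'tool_pos': array([ 0.21290257, -0.56074248,  0.30320691]), 'tcp_rot': array([-1.79936004e+02, -1.57012832e-02,  2.07841842e+01]), 'ft_force': array([-0.07070771,  0.17346811, -0.60709118]), 'torque': array([ 0.0194444 , -0.0377035 ,  0.03434349]), 'gripper_force': 0.0, 'gripper_width': 0.0855163864954478}
```

View pics/scene0.png

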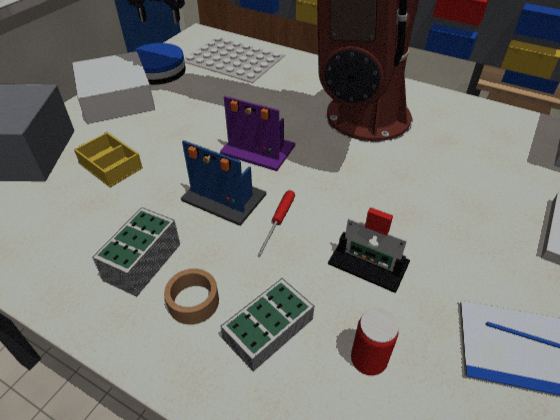

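View pics/top0.png

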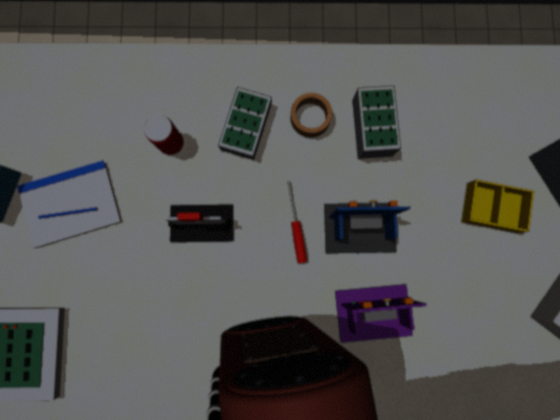

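The two views show these:
- The carrier in its rack, with the red handle at scene (378,222) and top (189,216).
- The blue stand at scene (215,180) and top (365,215), and its purple look-alike at scene (255,130) and top (380,305).
- The bystanders: red can at scene (373,343), screwdriver (284,207), tape (192,296), and trays at (268,320) and (138,248).

The blue stand fits the description, so next I'll measure and confirm it in a crop.

```bash
cat > h.py <<'E'
import cv2,numpy as np
def cam(c):
    f=210/np.tan(np.radians(c["vertical_fov"])/2)
    K=np.array([[f,0,c["cx"]],[0,f,c["cy"]],[0,0,1.]]);R=cv2.Rodrigues(np.array(c["rvec"]))[0]
    return K,R,np.array(c["tvec"]).reshape(3)
def ray(c,p):
    K,R,t=cam(c);return -R.T@t,R.T@np.linalg.solve(K,[p[0],p[1],1.])
def plane_z(c,p,z):
    o,d=ray(c,p);return o+d*(z-o[2])/d[2]
def proj(c,X):
    K,R,t=cam(c);x=K@(R@np.asarray(X)+t);return x[:2]/x[2]
def tri(c1,p1,c2,p2):
    P=[np.c_[K@R,K@t] for K,R,t in(cam(c1),cam(c2))]
    X=cv2.triangulatePoints(P[0],P[1],np.float64(p1).reshape(2,1),np.float64(p2).reshape(2,1))[:,0];return X[:3]/X[3]
def blobs(im,lo,hi,amin=8):
    h=cv2.cvtColor(im,cv2.COLOR_BGR2HSV)
    m=cv2.inRange(h,np.array(lo),np.array(hi)) if lo[0]<=hi[0] else cv2.inRange(h,np.array(lo),np.array([180,*hi[1:]]))|cv2.inRange(h,np.array([0,*lo[1:]]),np.array(hi))
    n,l,s,c=cv2.connectedComponentsWithStats(m)
    return [(c[i].round(2),s[i]) for i in range(1,n) if s[i][4]>=amin],l
E
python3 - <<'E'
from plant import robot
from h import *
C={n:robot.get_calibration(n) for n in("scene","top")}
I={n:cv2.imread(f"pics/{n}0.png") for n in C}
for n in C:
    for nm,lo,hi in(("red",(172,120,60),(6,255,255)),("orange",(7,150,70),(16,255,255)),("blue",(100,110,30),(118,255,255))):
        print(n,nm,[(c.tolist(),s.tolist()) for c,s in blobs(I[n],lo,hi)[0]])
cr=lambda n,x,y,w,h:cv2.resize(I[n][y:y+h,x:x+w],(400,300),interpolation=cv2.INTER_CUBIC)
cv2.imwrite("pics/c1.png",np.vstack([np.hstack([cr("scene",170,120,100,75),cr("scene",322,200,100,75)]),np.hstack([cr("top",320,180,100,75),cr("top",155,190,100,75)])]))
E
```

```text
scene red [([460.9, 10.25], [433, 0, 55, 26, 1079]), ([348.22, 46.56], [346, 46, 5, 2, 9]), ([367.75, 53.6], [355, 47, 27, 22, 57]), ([384.42, 128.54], [354, 109, 57, 29, 507]), ([283.36, 206.72], [272, 191, 23, 34, 351]), ([378.32, 220.98], [365, 208, 28, 27, 496]), ([373.93, 354.53], [355, 321, 43, 54, 1057])]
scene orange [([233.94, 105.21], [231, 100, 7, 11, 68]), ([264.13, 113.36], [261, 108, 7, 12, 70]), ([192.21, 151.56], [188, 146, 9, 12, 85]), ([224.35, 163.67], [220, 158, 9, 13, 91]), ([363.44, 256.11], [362, 255, 4, 3, 9])]
scene blue [([150.4, 34.56], [115, 0, 69, 73, 3274]), ([261.01, 5.1], [240, 0, 39, 14, 418]), ([539.03, 22.29], [514, 3, 46, 40, 1371]), ([450.68, 40.67], [425, 23, 53, 37, 1342]), ([529.88, 81.48], [502, 70, 57, 24, 682]), ([218.64, 178.51], [183, 141, 69, 72, 2641]), ([523.57, 334.63], [487, 322, 73, 26, 262]), ([512.87, 379.74], [466, 365, 94, 30, 1035])]
top red [([188.35, 215.85], [177, 212, 23, 8, 162]), ([298.86, 242.13], [292, 221, 15, 42, 404])]
top orange [([310.92, 113.48], [292, 95, 39, 37, 297]), ([393.09, 202.94], [390, 201, 7, 5, 32]), ([352.78, 203.66], [349, 202, 8, 5, 32]), ([408.38, 300.5], [405, 298, 8, 6, 40]), ([367.11, 304.47], [363, 302, 9, 6, 45])]
top blue [([60.83, 176.42], [17, 161, 89, 32, 696]), ([372.16, 208.28], [337, 206, 72, 5, 272]), ([67.31, 212.55], [39, 208, 58, 10, 150]), ([394.73, 225.0], [393, 213, 4, 25, 79]), ([340.54, 226.4], [338, 214, 6, 26, 120])]
```

View pics/c1.png

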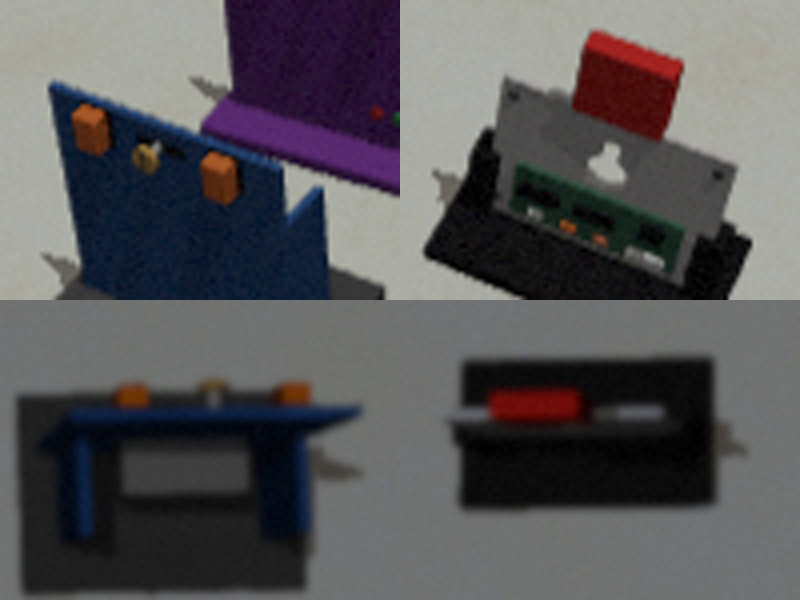

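The crop confirms the blue stand, with orange pads at scene (192,152) and (224,164) and the brass head at about (207,159). It also confirms the carrier: red handle, circuit facing the camera (+x). Next are coarse positions, then a wrist view above the stand.

```bash
python3 - <<'E'
from plant import robot
from h import *
s,t=(robot.get_calibration(n) for n in("scene","top"))
print("handle",tri(s,(378.32,220.98),t,(188.35,215.85)), "top plane", plane_z(t,(188.35,215.85),.15))
a=tri(s,(192.21,151.56),t,(393.09,202.94));b=tri(s,(224.35,163.67),t,(352.78,203.66));print("pads",a,b,np.linalg.norm(a-b))
m=(a+b)/2
w=robot.get_calibration("wrist");K,R,tt=cam(w);o=robot.observe()
print("cam rel tcp",-R.T@tt-o["tool_pos"],"R",R.round(3),"fov",w["vertical_fov"],o["time"])
for z in(.40,.36):
  for y in (180,0,90,-90):
    try: print(z,y,robot.ik([m[0]+.05,m[1],z],[180,0,y]))
    except Exception as e: print(e)
E
```

```text
handle [0.5178727  0.20901904 0.13420672] top plane [0.51559086 0.20706585 0.15      ]
pads [ 0.54062271 -0.21582919  0.15097969] [ 0.53947625 -0.13181475  0.15062302] 0.08402302239840834
cam rel tcp [0.06356354 0.02247697 0.06975152] R [[ 0.354 -0.935 -0.001]
 [-0.902 -0.341  0.266]
 [-0.249 -0.094 -0.964]] fov 61.76486803729432 0.1
0.4 180 [-28.57721168  11.5878135   21.85256692 100.26475342   0.
 -28.57721168]
0.4 0 [-28.57721168  11.5878135   21.85256692 100.26475342   0.
 151.42278832]
0.4 90 [-28.57721168  11.5878135   21.85256692 100.26475342   0.
  61.42278832]
0.4 -90 [ -28.57721168   11.5878135    21.85256692  100.26475342    0.
 -118.57721168]
0.36 180 [-28.57721168   9.95053919  15.76866677  95.81812758   0.
 -28.57721168]
0.36 0 [-28.57721168   9.95053919  15.76866677  95.81812758   0.
 151.42278832]
0.36 90 [-28.57721168   9.95053919  15.76866677  95.81812758   0.
  61.42278832]
0.36 -90 [ -28.57721168    9.95053919   15.76866677   95.81812758    0.
 -118.57721168]
```

```bash
python3 - <<'E'
from plant import robot
from h import *
import pickle
D={}
robot.move_pose([.595,-.174,.30],[180,0,0])
D["stand"]=(robot.get_calibration("wrist"),robot.grab_frame("wrist"))
print(robot.observe()["time"])
robot.move_pose([.517,.208,.30],[180,0,90])
D["rack"]=(robot.get_calibration("wrist"),robot.grab_frame("wrist"))
print(robot.observe()["time"],robot.observe()["tool_pos"],robot.observe()["q"])
pickle.dump(D,open("d.pkl","wb"))
cv2.imwrite("pics/w1.png",np.vstack([D["stand"][1][:300],D["rack"][1]])[:720])
for k in D: cv2.imwrite(f"pics/w_{k}.png",D[k][1])
E
```

```text
2.1167
3.6167 [0.51753792 0.20707983 0.29992791] [ 8.36810349e+00 -1.53804942e+00 -2.52102087e+00  8.90147092e+01
 -1.07574381e-02  9.84991549e+01]
```

View pics/w_stand.png

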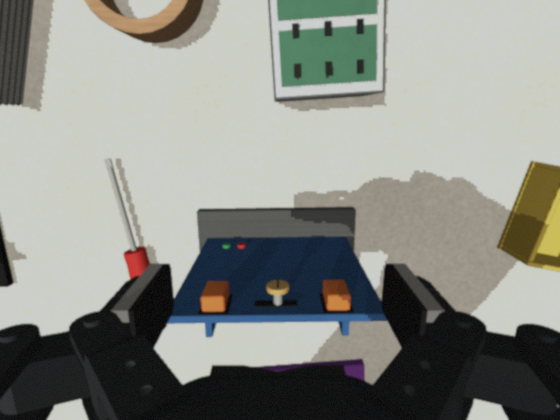

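View pics/w_rack.png

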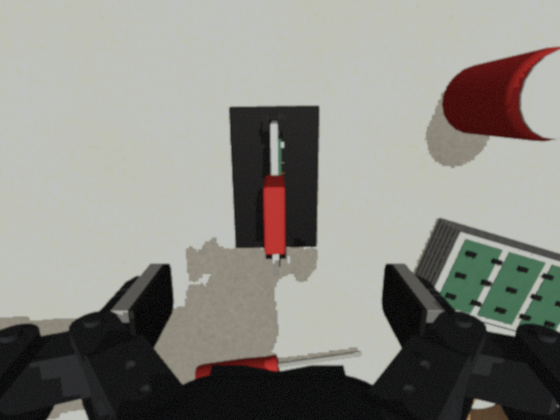

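The stand view shows the pads at (215,296) and (337,295), the brass head at (277,287) and the face's upper edge at row ~317. The rack view shows the handle top spanning (264–286, 188–258) with the plate edge above it at (274,150). Now I'll extract exact points.

```bash
python3 - <<'E'
from h import *
import pickle
D=pickle.load(open("d.pkl","rb"))
c,im=D["stand"]
hsv=cv2.cvtColor(im,cv2.COLOR_BGR2HSV)
print("brass col 277 rows 270-312",[tuple(hsv[r,277]) for r in range(276,308,2)])
print("edge col 250 rows 306-324",[tuple(im[r,250]) for r in range(308,324)])
B,l=blobs(im[270:315,180:370],(8,150,60),(18,255,255),60)
P=[]
for b,s in B: print("org",b+[180,270],s,)
B2,l2=blobs(im[272:310,255:300],(16,60,60),(30,255,255),10)
for b,s in B2:
    p=b+[255,272];print("brass",p,s,plane_z(c,p,.150))
for b,s in B:
    print("pad",plane_z(c,b+[180,270],.155))
# upper front edge of face at z .164: sub-pixel row of max gradient
g=cv2.GaussianBlur(im[...,0].astype(float),(3,3),0)
pts=[]
for col in list(range(185,200))+list(range(232,250))+list(range(300,320))+list(range(352,375)):
    d=np.diff(g[308:319,col]);r=int(np.argmax(d));pts.append((col,308+r+.5))
W=np.array([plane_z(c,p,.164) for p in pts])
k=np.polyfit(W[:,1],W[:,0],1)
res=W[:,0]-np.polyval(k,W[:,1]);k=np.polyfit(W[abs(res)<.0015,1],W[abs(res)<.0015,0],1)
print("edge x at y=-.174",np.polyval(k,-.174),"yaw",-np.degrees(np.arctan(k[0])),"res",res.std())
# ends of the face
c,im=D["rack"]
hsv=cv2.cvtColor(im,cv2.COLOR_BGR2HSV)
print("red col 275",[(r,hsv[r,275].tolist()) for r in (172,176,180,184,186,188,190,194,220,250,254,256,258,260)])
m=((cv2.inRange(hsv,(0,150,110),(8,255,255))|cv2.inRange(hsv,(172,150,110),(180,255,255)))>0)
n,l,s,ce=cv2.connectedComponentsWithStats(m.astype(np.uint8));i=l[220,275];print(s[i],ce[i])
r=cv2.minAreaRect(np.argwhere(l==i)[:,::-1].astype(np.float32));print(r)
print("top centre",plane_z(c,r[0],.155))
bx=cv2.boxPoints(r);Wb=np.array([plane_z(c,p,.155) for p in bx]);print(Wb)
# long-axis yaw from row centres
rows=np.array([(np.argwhere(l[y]==i).mean(),y) for y in range(192,252)])
w0=np.array([plane_z(c,p,.155) for p in rows]);k=np.polyfit(w0[:,1],w0[:,0],1);print("yaw",-np.degrees(np.arctan(k[0])))
E
```

```text
brass col 277 rows 270-312 [(np.uint8(107), np.uint8(160), np.uint8(59)), (np.uint8(105), np.uint8(173), np.uint8(56)), (np.uint8(15), np.uint8(22), np.uint8(46)), (np.uint8(18), np.uint8(88), np.uint8(52)), (np.uint8(18), np.uint8(85), np.uint8(54)), (np.uint8(14), np.uint8(87), np.uint8(56)), (np.uint8(19), np.uint8(84), np.uint8(85)), (np.uint8(22), np.uint8(123), np.uint8(172)), (np.uint8(22), np.uint8(119), np.uint8(201)), (np.uint8(21), np.uint8(100), np.uint8(197)), (np.uint8(28), np.uint8(17), np.uint8(176)), (np.uint8(30), np.uint8(12), np.uint8(174)), (np.uint8(34), np.uint8(12), np.uint8(174)), (np.uint8(33), np.uint8(15), np.uint8(174)), (np.uint8(30), np.uint8(14), np.uint8(162)), (np.uint8(90), np.uint8(4), np.uint8(61))]
edge col 250 rows 306-324 [(np.uint8(58), np.uint8(37), np.uint8(19)), (np.uint8(58), np.uint8(37), np.uint8(19)), (np.uint8(61), np.uint8(40), np.uint8(23)), (np.uint8(59), np.uint8(38), np.uint8(22)), (np.uint8(59), np.uint8(38), np.uint8(20)), (np.uint8(60), np.uint8(40), np.uint8(26)), (np.uint8(77), np.uint8(50), np.uint8(27)), (np.uint8(118), np.
[... 717 characters left out ...]
90514353181255
red col 275 [(172, [42, 7, 192]), (176, [2, 132, 108]), (180, [1, 203, 99]), (184, [2, 212, 101]), (186, [2, 202, 124]), (188, [1, 187, 179]), (190, [1, 188, 184]), (194, [1, 184, 184]), (220, [1, 183, 185]), (250, [1, 188, 184]), (254, [8, 44, 173]), (256, [34, 11, 191]), (258, [39, 9, 192]), (260, [30, 11, 165])]
[ 263  186   23   69 1437] [273.95963814 219.26374391]
((273.9364013671875, 220.00115966796875), (68.27962493896484, 21.287389755249023), 88.9583740234375)
top centre [0.51589536 0.20634495 0.155     ]
[[0.50900076 0.22851762 0.155     ]
 [0.5222662  0.2287195  0.155     ]
 [0.52317371 0.18293817 0.155     ]
 [0.5091665  0.18271304 0.155     ]]
yaw 0.489925532350111
```

Handle top is centred at (0.5159, 0.2064), yaw 0.5°, and measures 45.8×13.8 mm against 46×14, with the reach fine. The stand face is at x=0.5334, yaw 0.56°, pad middle y=-0.1748, and the screw y≈-0.1762. The head reads 12 mm out at the given height, which agrees with the description. Now I'll grasp and carry.

```bash
python3 - <<'E'
from plant import robot
from h import *
import pickle
rot=[180,0,90.5]
x,y=.5159,.2064
robot.line_to([x,y,.30],vel=.1,rotation=rot)
print(robot.line_to([x,y,.188],vel=.08,guard=8))
robot.set_gripper(.005)
o=robot.observe();print(o["time"],o["tool_pos"],o["gripper_width"],o["gripper_force"],o["ft_force"])
robot.line_to([x,y,.30],vel=.1)
o=robot.observe();print(o["time"],o["tool_pos"],o["gripper_width"],o["ft_force"])
c=robot.get_calibration("wrist");im1=robot.grab_frame("wrist")
robot.line_to([.5334+.055,-.1762,.27],vel=.2)
D={"held":(c,im1)}
o=robot.observe();print(o["time"],o["tool_pos"],o["ft_force"],o["torque"])
for n in("top","scene","wrist"): D[n]=(robot.get_calibration(n),robot.grab_frame(n))
pickle.dump(D,open("d2.pkl","wb"))
cr=lambda n,x,y,w,h:cv2.resize(D[n][1][y:y+h,x:x+w],(400,300),interpolation=cv2.INTER_CUBIC)
cv2.imwrite("pics/s2.png",np.vstack([np.hstack([cr("scene",140,80,160,120),cr("top",305,150,120,90)]),np.hstack([cr("held",0,0,560,420),cr("wrist",0,0,560,420)])]))
E
```

```text
False
6.0667 [0.51594665 0.20641206 0.18811994] 0.013312453406919628 58.7538206577301 [0.03009183 0.63048906 0.71138662]
7.3333 [0.51564731 0.20636278 0.29913705] 0.013273943697942223 [-0.41036879  0.4410689  -2.92623356]
9.4833 [ 0.58844378 -0.17540558  0.27020346] [ 0.67801469  0.13007717 -1.41450619] [ 0.02837006 -0.02762037 -0.01472661]
```

View pics/s2.png

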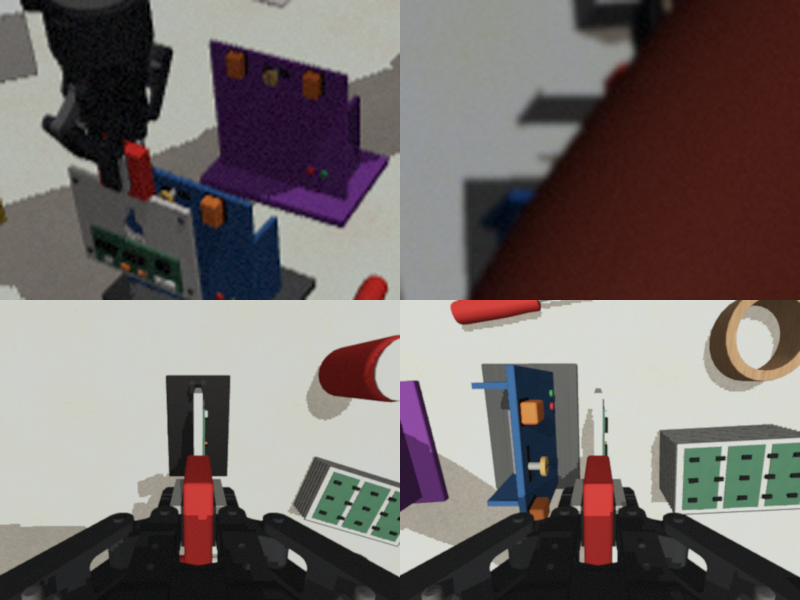

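The plate is held upright in front of the stand, circuit side out, and both the wrist and scene views show the screw and keyhole. Next I'll cross-check the y alignment from these independent views.

```bash
python3 - <<'E'
from h import *
import pickle
D=pickle.load(open("d2.pkl","rb"))
def plane_x(c,p,x):
    o,d=ray(c,p);return o+d*(x-o[0])/d[0]
c,im=D["scene"]
B,_=blobs(im[150:182,176:215],(95,90,20),(125,255,255),10)
for b,s in B: print("hole px",b+[176,150],s,plane_x(c,b+[176,150],.5884))
p0=cv2.imread("pics/scene0.png")
B,_=blobs(p0[148:172,198:215],(15,60,50),(32,255,255),5)
for b,s in B: print("screw px",b+[198,148],s,plane_x(c,b+[198,148],.5334+.0145))
for p in((192.21,151.56),(224.35,163.67)): print("pad",plane_x(c,p,.5334+.011))
c,im=D["wrist"]
B,_=blobs(im[205:255,170:225],(14,60,50),(32,255,255),15)
for b,s in B: print("brass wrist",b+[170,205],s,plane_z(c,b+[170,205],.150))
for b,s in blobs(im[120:310,170:215],(5,140,60),(14,255,255),60)[0]: print("orange",b+[170,120],s,plane_z(c,b+[170,120],.155))
E
```

```text
hole px [207.75 152.79] [25  0 14  8 75] [ 0.5884     -0.12965645  0.21440733]
hole px [212.12 159.75] [34  8  5  5 16] [ 0.5884     -0.12100429  0.20046203]
hole px [193.14 168.79] [15 14  6 10 28] [ 0.5884     -0.17508508  0.15423506]
screw px [206.06 158.97] [ 5  8  7  7 34] [ 0.5479     -0.17183304  0.15295527]
pad [ 0.5444     -0.21095065  0.15520681]
pad [ 0.5444     -0.12677121  0.15607902]
brass wrist [201.18 232.33] [ 25  14  13  28 312] [ 0.54549011 -0.17642328  0.15      ]
orange [187.74 155.65] [  0  20  32  35 589] [ 0.54166517 -0.13218475  0.155     ]
orange [195.54 291.92] [ 11 156  28  34 705] [ 0.54150222 -0.21154627  0.155     ]
```

The two wrist views agree on the screw at y=-0.1763. The scene ray is too oblique in depth to help. Now the guarded approach, feeling for the screw.

```bash
python3 - <<'E'
from plant import robot
from h import *
F=.5334;Y=-.1763
def P(X,z=.2681): return [F+X*np.cos(np.radians(.56)),Y+X*.0098,z]
def st(t):
    o=robot.observe();print(t,round(o["time"],2),(o["tool_pos"]-[F,Y,0]).round(4)*1000,o["ft_force"].round(2),o["torque"].round(2),o["tcp_rot"].round(2));return o
robot.line_to(P(.04),vel=.05,rotation=[180,0,90.56]);robot.pause(.4);st("pre")
hit=robot.line_to(P(.020),vel=.03,guard=4);st(f"near {hit}")
if not hit:
    for X in(.0165,.0145,.0125,.0105):
        hit=robot.line_to(P(X),vel=.015,guard=4);robot.pause(.15);st(f"X{X} {hit}")
        if hit: break
E
```

```text
pre 10.48 [ 40.1   0.4 268. ] [ 0.76  0.42 -1.86] [-0.   -0.    0.01] [-180.     -0.     90.56]
near False 11.3 [2.010e+01 2.000e-01 2.682e+02] [ 0.48  0.29 -1.91] [0.05 0.01 0.  ] [1.7998e+02 1.0000e-02 9.0560e+01]
X0.0165 False 11.83 [1.650e+01 1.000e-01 2.681e+02] [-0.77 -0.18 -3.52] [ 0.   -0.01  0.  ] [180.     0.    90.56]
X0.0145 False 12.27 [1.450e+01 1.000e-01 2.681e+02] [ 0.78 -0.27 -2.1 ] [0.04 0.01 0.02] [180.     0.    90.56]
X0.0125 False 12.7 [1.250e+01 1.000e-01 2.681e+02] [ 1.24 -0.11 -1.54] [-0.03 -0.26  0.04] [179.99   0.    90.56]
X0.0105 False 13.13 [1.060e+01 1.000e-01 2.681e+02] [ 2.59 -1.06 -3.81] [-0.   -0.64  0.08] [179.99   0.    90.56]
```

Contact is soft and matches the pads alone (about 2 N at ~5 mm compression), so the head is in the hole. I'll feel the hole's sides gently to centre on the screw.

```bash
python3 - <<'E'
from plant import robot
from h import *
F=.5334;Y=-.1763
def P(X,y=0,z=.2681): return [F+X,Y+y+X*.0098,z]
def st(t):
    o=robot.observe();print(t,round(o["time"],2),((o["tool_pos"]-[F,Y,0])*1000).round(2),o["ft_force"].round(2),o["torque"].round(2));return o
r=[]
for s in(1,-1):
    hit=robot.line_to(P(.0105,s*.004),vel=.008,guard=3);o=st(f"{s} {hit}");r.append(o["tool_pos"][1]-Y-.0001)
    robot.line_to(P(.0105,0),vel=.02);robot.pause(.1)
print(r,sum(r)/2)
st("back")
E
```

```text
1 False 13.78 [ 10.56   4.08 268.19] [ 2.5  -0.94 -1.64] [-0.39 -0.63  0.06]
-1 True 14.6 [ 10.6   -1.6  267.56] [2.39 1.12 0.01] [ 0.16 -0.64  0.01]
[np.float64(0.003984351054034846), np.float64(-0.0017049464691972327)] 0.0011397022924188064
back 14.95 [1.0560e+01 6.0000e-02 2.6811e+02] [ 2.89 -0.15 -0.72] [-0.22 -0.57  0.07]
```

```bash
cat > st.py <<'E'
from plant import robot
from h import *
F=.5334;Y=-.1763
def P(X,y=0,z=.2681): return [F+X,Y+y+X*.0098,z]
def avg(t,n=8):
    L=[]
    for _ in range(n): robot.pause(.02);L.append(robot.observe())
    f=np.mean([o["ft_force"] for o in L],0);m=np.mean([o["torque"] for o in L],0)
    print(t,round(L[-1]["time"],2),((L[-1]["tool_pos"]-[F,Y,0])*1000).round(2),f.round(2),m.round(3));return f
E
python3 - <<'E'
from st import *
c=robot.get_calibration("wrist");im=robot.grab_frame("wrist");cv2.imwrite("pics/w3.png",cv2.resize(im[60:300,130:450],(800,600),interpolation=cv2.INTER_CUBIC))
f=avg("0")
for s in(1,-1):
    for k in(1,2,3,4,5):
        robot.line_to(P(.0105,s*k*.001),vel=.01);g=avg(f"{s*k}",5)
        if abs(g[1]-f[1])>3: break
    robot.line_to(P(.0105),vel=.02)
E
```

```text
0 15.13 [1.0540e+01 4.0000e-02 2.6815e+02] [ 2.22 -0.81 -0.91] [-0.204 -0.617  0.045]
1 15.47 [ 10.48   1.17 268.01] [ 2.39 -0.26 -2.32] [-0.249 -0.651  0.046]
2 15.8 [ 10.48   2.18 268.03] [ 2.33 -0.3  -2.32] [-0.205 -0.621  0.07 ]
3 16.13 [ 10.49   3.19 268.12] [ 2.89 -0.39 -2.11] [-0.17  -0.651  0.015]
4 16.47 [ 10.5    3.95 268.13] [ 2.15 -2.03 -2.43] [-0.671 -0.626  0.046]
5 16.8 [ 10.52   4.45 268.13] [ 2.31 -5.7  -3.53] [-1.499 -0.64   0.05 ]
-1 17.53 [ 10.5   -0.78 268.06] [ 2.49  1.23 -2.47] [ 0.329 -0.644  0.052]
-2 17.87 [ 10.5   -1.86 268.09] [ 2.38  1.66 -2.24] [ 0.526 -0.623  0.059]
-3 18.2 [ 10.48  -2.36 268.04] [ 2.4   4.66 -2.22] [ 1.273 -0.69   0.041]
```

View pics/w3.png

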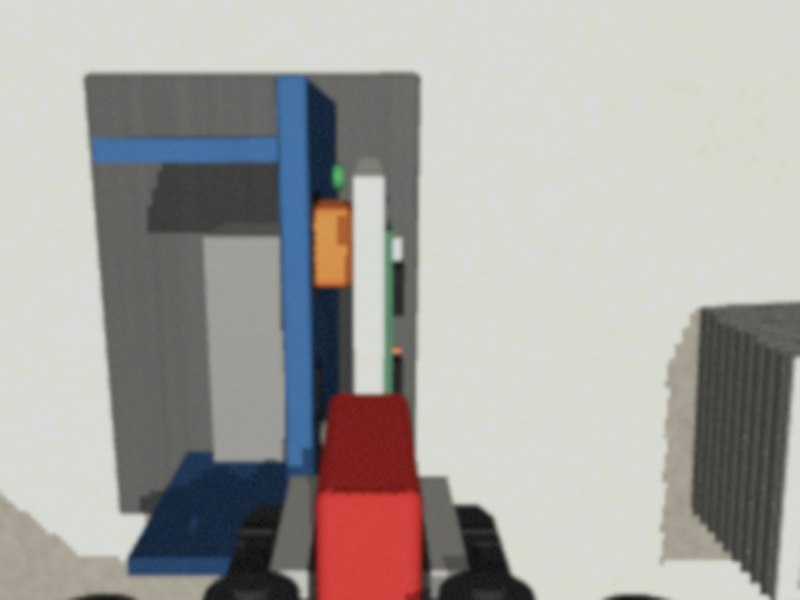

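Both sides were felt: contact at about +3.6 mm and -1.5 mm. That is a 5.1 mm free range, as a 16 mm head in a 21 mm hole should give. The screw centre is therefore +1.0 mm, so I'll shift there and press in.

```bash
python3 - <<'E'
from st import *
robot.line_to(P(.0105,.001),vel=.02);avg("c")
for X in(.0085,.0065,.0050,.0042):
    h=robot.line_to(P(X,.001),vel=.015,guard=8);f=avg(f"X{X} {h}",5)
    if h or f[0]>9: break
else:
    for z in(.262,.257,.2515):
        h=robot.line_to(P(.0042,.001,z),vel=.02,guard=10);avg(f"z{z} {h}",5)
        if h: break
E
```

```text
c 18.88 [ 10.55   0.92 268.21] [ 2.48 -0.93 -1.33] [-0.333 -0.621  0.081]
X0.0085 False 19.25 [  8.57   0.97 268.17] [ 3.78 -2.11 -1.92] [-0.505 -0.895  0.07 ]
X0.0065 False 19.62 [  6.6    0.97 268.18] [ 4.18 -2.25 -2.27] [-0.558 -1.196  0.056]
X0.005 False 19.95 [  5.24   0.96 268.19] [ 5.59 -2.04 -2.64] [-0.573 -1.367  0.038]
X0.0042 False 20.28 [  4.52   0.93 268.2 ] [ 5.61 -2.32 -2.93] [-0.572 -1.495  0.038]
z0.262 False 20.82 [  4.53   1.21 262.18] [ 5.68 -0.59 -2.05] [-0.186 -1.443  0.025]
z0.257 False 21.31 [  4.51   1.25 257.14] [ 5.78 -0.65 -2.3 ] [-0.161 -1.408  0.022]
z0.2515 False 21.82 [  4.5    1.26 251.67] [ 5.77 -0.42 -1.94] [-0.156 -1.372  0.056]
```

The screw is behind the head and in the slot with low side force. Now I'll slide down to the stop.

```bash
python3 - <<'E'
from st import *
f0=avg("start")
z=.2505
while z>.2455:
    robot.line_to(P(.0042,.001,z),vel=.01);f=avg(f"z{z:.4f}",4)
    if f[2]-f0[2]>7: print("stop felt");break
    z-=.0007
E
```

```text
start 21.95 [  4.51   1.26 251.63] [ 5.94 -0.58 -1.74] [-0.151 -1.393  0.06 ]
z0.2505 22.27 [  4.59   1.25 250.9 ] [ 5.79  0.07 -0.9 ] [-0.078 -1.355  0.033]
z0.2498 22.58 [  4.64   1.25 250.33] [ 5.33 -0.34 -0.44] [-0.041 -1.338  0.045]
z0.2491 22.9 [  4.64   1.24 249.65] [ 5.83 -0.21  0.43] [-0.007 -1.353 -0.004]
z0.2484 23.22 [  4.7    1.24 248.99] [ 6.38 -0.35  0.52] [-0.031 -1.379  0.041]
z0.2477 23.53 [  4.75   1.2  248.75] [5.   0.31 3.65] [ 0.1   -1.235  0.011]
z0.2470 23.85 [  4.79   1.2  248.57] [3.85 1.42 7.05] [ 0.267 -0.958  0.018]
stop felt
```

The stop is felt at the expected height. I'll ease the plate out against the head, release, withdraw upward and look.

```bash
python3 - <<'E'
from st import *
for X in(.0055,.0065,.0072):
    robot.line_to(P(X,.001,.2475),vel=.01);f=avg(f"X{X}",4)
    if f[0]<-1: break
robot.line_to(P(X,.001,.2482),vel=.01);avg("relax",4)
robot.set_gripper(.04)
avg("open",4)
robot.line_to(P(X,.001,.36),vel=.08)
s=robot.grab_frame("scene")
robot.move_pose([.62,-.174,.36],[180,0,0]);robot.pause(.2)
c=robot.get_calibration("wrist");w=robot.grab_frame("wrist");avg("clear",3)
s2=robot.grab_frame("scene")
cv2.imwrite("pics/e.png",np.hstack([cv2.resize(s2[80:230,140:290],(400,400),interpolation=cv2.INTER_CUBIC),cv2.resize(w[150:350,180:380],(400,400),interpolation=cv2.INTER_CUBIC)]))
E
```

```text
X0.0055 24.21 [  5.62   1.17 248.54] [1.61 0.72 7.21] [ 0.214 -0.368  0.046]
X0.0065 24.52 [  6.66   1.22 248.53] [1.84 0.73 6.87] [ 0.208 -0.455  0.021]
X0.0072 24.84 [  7.28   1.25 248.55] [1.45 0.82 7.49] [ 0.193 -0.307  0.023]
relax 25.16 [  7.26   1.19 248.72] [1.83 1.3  5.82] [ 0.212 -0.442  0.062]
open 25.6 [  7.01   1.13 247.9 ] [ 0.19 -0.35  0.21] [ 0.001 -0.002 -0.009]
clear 28.96 [ 86.55   2.29 360.12] [0.   0.18 0.11] [-0.017  0.007  0.002]
```

View pics/e.png

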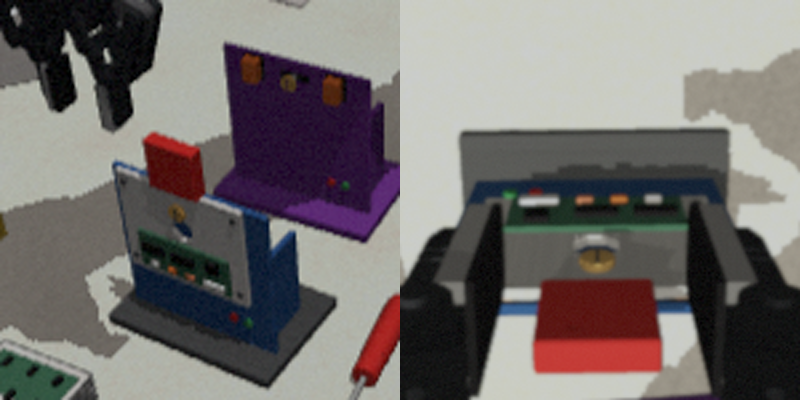

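The carrier hangs upright with its circuit side out. The brass head sits over the slot's top, the hole shows below it, and the robot is clear.

```bash
python3 -c "
from plant import robot
print(robot.job_done())"
```

```text
the job is handed in; nothing more can be done
None
```

I handed the job in at about 29 s on the robot clock: the carrier hangs upright on the blue stand, circuit side out, with the screw felt home at the slot's top and the robot clear; the push on the stand stayed under 10 N at every reading, and I touched none of the other things.

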